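# Hold a take-up spool down on its sprung spindle

## Robot

A 6-joint arm with a two-finger parallel gripper is mounted at the origin on the work surface. World frame = base frame: x ahead of the robot, y to its left, z up, the work surface at z = 0. Lengths are in m, angles in rad, forces in N, time in s.
With the tool pointing down it reaches from about 0.35 to 0.85 m from the base axis. Payload 8.1 kg.
Tool frame: the origin (TCP) lies at the very end of the fingers, on their centre line; the grasp point (between the pads) lies 19 mm behind it; z points along the fingers, y is the line along which they close (so a half turn about z gives the same grasp; the last joint's range is limited). The gripper opens to 93 mm and grips with 3 to 60 N. Pads are 15 mm wide; open, the fingers measure 128 mm over their backs; the gripper's body (75 mm by 188 mm) begins 65 mm behind the grasp point.
Start: joints at [-1.215, 0.13, 1.488, -0, 1.523, -0.085], TCP at [0.256, -0.543, 0.219] pointing down, gripper open.
Joint ranges: [-2.96, 2.96], [-0.89, 2.26], [0.02, 2.5], [-1.34, 4.48], [0, 2.73], [-2.66, 2.66]. Speed limits (rad/s): [2.39, 2.39, 2.79, 3.14, 3.14, 3.14].

## Interface

Orientations are given as a rotation vector (axis times angle).
In Python, from plant import monitor, eyes, ticket gives the robot as it stands.
- The arm moves only by the tool arm_command, never from a script. Its argument "deltas" is a list that holds one entry, the list of rows, each a list of 6 numbers: the shift along the world's x, y, z in cm, then the turn, a rotation vector about the world's x, y, z in degrees. In form: [[[tx, ty, tz, rx, ry, rz], ...]]. A call has 1 to 12 rows; each row shifts and turns the commanded pose from where the row before left it; what a row does not reach is not made up. A row lasts 1/12 s, in which the tool goes at most 41.7 mm and 7.16 degrees, less where a joint would pass 70% of its speed; a pose out of reach is approached as far as the arm can. A call is refused whole if a number of a shift passes 4.17 or a number of a turn 7.16, either way. A call with a gripper value outside its range is refused whole. "gripper" is the opening, from -1 (shut) to 1 (fully open), set as the call begins (left out, the last holds). The fingers move at their own pace and stop on an object; "squeeze" is the grip in N (left out, the last holds). Time passes only in rows, so rows that do not move let the fingers close. It gives the time, the measured TCP pose, the force, the opening and the grip force at its end, in the units of the state.
- monitor.read_state(): the state, without advancing time (a new reading comes with each control period).
- eyes.read_camera(name): name is "scene" or "top" or "wrist"; returns the picture (400x640x3 uint8, blue, green, red); there is no depth.
- eyes.camera_model(name): a dict with "fx", "fy", "cx", "cy" (pixels), "rvec" (rotation vector, rad) and "tvec" (3), from world to camera coordinates, as OpenCV has them. Camera axes: x right, y down, z forward; pixel columns grow to the right and rows downward; lengths in m; the calibration is good to about 2 mm. A picture is of the moment at which its call begins: read the wrist's pose just before it. camera_model takes no time and is no camera call; for the wrist camera it gives the pose at the moment of the call.
- ticket.close_job(): hands the job in; it is judged then, once.
The state is a dict: "t": time; "q": joint angles; "dq": joint speeds; "joint_torque": joint torques, N m; "tool_pos": TCP position; "orientation": TCP orientation; "force": force on the tool from outside, world axes, zero at the start; "wrist_torque": the same for the moment, N m; "opening": finger opening in m; "gripper_force": force on a finger pad.
Only numpy, scipy, OpenCV 4.12 (cv2) and the standard library are available. Lean on these libraries where they do the work, as an engineer would, in place of code of your own. Each camera call takes 0.05 s, during which the arm holds its last target. There are 200 camera calls.

## Task

Put the spool with the square hub onto the winding stand's upright spindle, foot down, with its thumb screw on the side away from the guide post, and push it down on the sprung brass brake pad with a steady 10 N or so, which sinks the pad about half of its travel; never drive the pad to its bottom. You are the third hand for the jeweller, who will tighten the screw: keep the push steady for a few seconds and finish while still holding the spool pressed down. Leave everything else on the bench standing where it is.

Things in the scene. Friction and masses are not known exactly. Their poses are not given: they have to be found in the camera images.
- spool: Empty upright aluminium spool, 62 mm tall, about 0.22 kg. Origin: centre of its underside, z up its axis. Two 60 mm flanges (z 0-4 and 30-34 mm), 34 mm barrel; on top a square hub 30 x 30 mm, z 34-62 mm, flats square to x and y: grip it across y, fingertips just above the upper flange. 14 mm bore right through. A brass thumb screw (head 12 mm) sticks out of the hub's +x face.
- screw (a point): Outer end of the spool's thumb screw head: 28 mm from the spool's axis along its +x, 50 mm above its underside.
- stand: Winding stand, bolted down; place and yaw vary. Origin: bench level on the spindle axis, z up. Base plate 150 x 90 x 10 mm (x -95 to +55). Steel spindle 10 mm thick, top 112 mm above the bench, last 6 mm tapered to 4 mm. Guide post with a brass eye, 93 mm tall, 78 mm from the spindle on the stand's -x side; so the thumb screw must point along the stand's +x.
- pad (a joint): Travel of the sprung brake pad, a brass disc of 54 mm around the spindle: 0 at rest (fully up), growing as it is pushed down, stop at 0.016 m. The spring pushes up with 3.6 N at 0 plus 0.8 N per mm: 10 N at 8 mm, 16.4 N at the bottom. The spool's own weight does not move it.
- pad_top (a point): Centre of the pad's upper face, on the spindle's axis: 46 mm above the bench at rest, moves down with the pad.
- plain_spool: Bystander: a like aluminium spool, 60 mm in diameter but only 34 mm tall, without hub and screw. Origin under its centre. May swap places with the spool.
- tin: Bystander: a low closed steel tin, 56 mm in diameter, 36 mm tall. Origin under its centre. May swap places with the spool.
- bottle: Bystander: a white plastic bottle, 50 mm in diameter, 130 mm tall. Origin under its centre.
- flux_jar: Bystander: an amber glass jar with a steel cap, 60 mm in diameter, 55 mm tall. Origin under its centre.
- hammer: Bystander: a small hammer, 220 mm long, lying along its x. Origin at its middle, on the bench.
- driver: Bystander: a screwdriver, 160 mm long, lying along its x. Origin at its middle, on the bench.
- dish: Bystander: a white ceramic dish, 90 mm in diameter, 25 mm tall. Origin under its centre.
There are look-alikes about, which are no part of the job. What is shaped like the spool but pink or red is not meant.

How it is judged:
By the outcome, as a careful person would: the job done as asked, in the order asked, and still so for the second after the job is handed in, while the arm keeps its last pose, push and grip.
It also fails if it takes over 48 s, if anything falls off the work surface, if the arm or the gripper's body presses on something with over 40 N, if the wrist force passes 120 N, or if a joint passes its speed limit or range.

## Working session

There is one attempt and no reset: what is moved stays moved. The work goes in short steps, Python scripts to look and compute and a tool call to move; the robot and the scene stay as the last step left them, time stands still between calls to the robot, and variables do not carry over. Pictures are saved under pics/ and viewed, at most 10 in all, crops included, and the job is handed in when it is done.

Besides the shell and the picture viewer there is one more tool, called as a command line: name --argument value ..., lists and objects as JSON in quotes. arm_command: Moves the arm, as the interface text tells. Its arguments: {"type":"object","properties":{"deltas":{"type":"array"},"gripper":{"type":"number"},"squeeze":{"type":"number"}},"required":["deltas"]}

```bash
ls; mkdir -p pics; cat > h.py <<'E'
import numpy as np, cv2
from plant import monitor, eyes, ticket
def ray(cm,u,v):
    R=cv2.Rodrigues(np.array(cm["rvec"],float))[0]; t=np.array(cm["tvec"],float).ravel()
    d=R.T@np.array([(u-cm["cx"])/cm["fx"],(v-cm["cy"])/cm["fy"],1.]); return -R.T@t,d
def onz(cm,u,v,z):
    o,d=ray(cm,u,v); return o+d*(z-o[2])/d[2]
def proj(cm,p):
    K=np.array([[cm["fx"],0,cm["cx"]],[0,cm["fy"],cm["cy"]],[0,0,1.]])
    return cv2.projectPoints(np.array(p,float).reshape(-1,3),np.array(cm["rvec"],float),np.array(cm["tvec"],float),K,None)[0].reshape(-1,2)
E
python3 - <<'E'
from h import *
a=eyes.read_camera("top").copy();b=eyes.read_camera("scene").copy()
cv2.imwrite("pics/top.png",a);cv2.imwrite("pics/scene.png",b)
for n in("top","scene"):
    cm=eyes.camera_model(n);print({k:np.round(v,3) for k,v in cm.items()}, ray(cm,0,0)[0].round(3))
print(monitor.read_state()["t"])
E
```

```text
pics
{'fx': np.float64(376.235), 'fy': np.float64(376.235), 'cx': np.float64(325.459), 'cy': np.float64(200.071), 'rvec': array([ 2.151, -2.108,  0.215]), 'tvec': array([-0.075,  0.548,  1.   ])} [ 0.354 -0.051  1.085]
{'fx': np.float64(511.865), 'fy': np.float64(511.865), 'cx': np.float64(309.403), 'cy': np.float64(200.952), 'rvec': array([ 2.126,  1.228, -0.48 ]), 'tvec': array([-0.215, -0.358,  1.822])} [ 1.405 -0.561  1.098]
0.1
```

View pics/top.png

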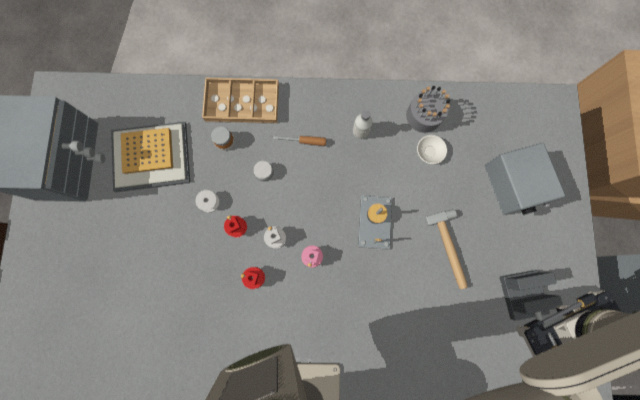

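View pics/scene.png

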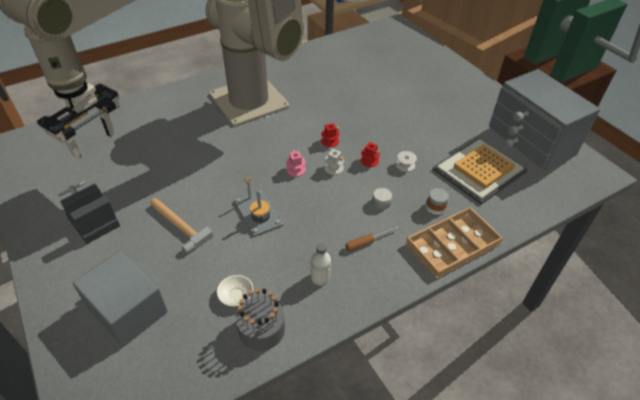

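Candidates in the top view are red (235,226), red (253,278), pink (312,257), bare aluminium with hub (274,237), and the low plain spool (207,201). Only (274,237) is aluminium with a square hub and a screw. The stand's pad is at (378,213) and its post at about (378,240). I'll confirm with an enlarged crop.

```bash
python3 - <<'E'
from h import *
a=cv2.imread("pics/top.png");b=cv2.imread("pics/scene.png")
def c(im,x,y,w,h,s): return cv2.resize(im[y:y+h,x:x+w],None,fx=s,fy=s,interpolation=cv2.INTER_CUBIC)
t=np.hstack([c(a,250,215,50,37,8),c(a,350,190,50,62,8)[:296*1]]) if 0 else None
A=c(a,250,212,50,37,8);B=c(a,352,190,50,62,8)[:, :400]
C=c(b,310,140,50,37,8);
im=np.zeros((600,800,3),np.uint8);im[:296,:400]=A;im[300:596,:400]=C;im[:496,400:]=B[:496]
cv2.imwrite("pics/crop.png",im)
E
```

```text
(no output)
```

View pics/crop.png

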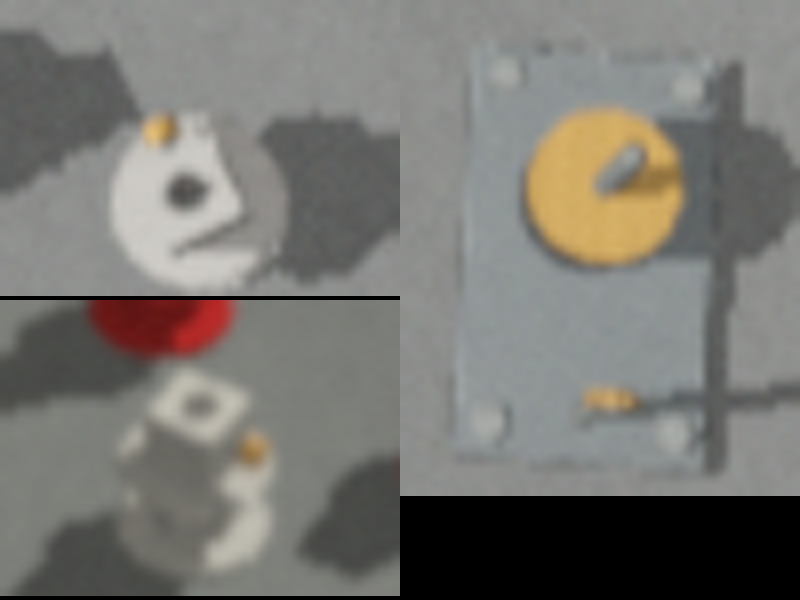

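The crop shows the aluminium spool (bore at about (273.4,236) in the top image, brass screw at about (270,228)). The stand shows its pad at (377.6,213.4) and its eye at (378.2,240). The square hub is clearly visible, so this is the right spool.

```bash
python3 - <<'E'
from h import *
T=eyes.camera_model("top");S=eyes.camera_model("scene")
a=cv2.imread("pics/top.png");b=cv2.imread("pics/scene.png")
def brass(im,roi):
    x,y,w,h=roi;hs=cv2.cvtColor(im[y:y+h,x:x+w],cv2.COLOR_BGR2HSV)
    m=cv2.inRange(hs,(12,90,90),(30,255,255));n,l,s,c=cv2.connectedComponentsWithStats(m)
    return [(s[i,4],c[i]+[x,y]) for i in range(1,n) if s[i,4]>3]
def tri(u,v):
    o1,d1=ray(T,*u);o2,d2=ray(S,*v);A=np.stack([d1,-d2],1);k=np.linalg.lstsq(A,o2-o1,rcond=None)[0]
    p,q=o1+k[0]*d1,o2+k[1]*d2;return ((p+q)/2).round(4),np.linalg.norm(p-q).round(4)
for roi in((255,215,40,40),(355,190,45,60)):print("top",brass(a,roi))
for roi in((322,145,24,30),(235,170,50,55)):print("scene",brass(b,roi))
print("bore",onz(T,273.4,236,.062).round(4),tri((273.4,236),(310+203/8,140+106/8)))
print("bore S",onz(S,310+200/8,140+104/8,.062).round(4))
print("flange",onz(T,275,237,.034).round(4))
P=lambda x,y:(352+(x-400)/8,190+y/8)
for q in((475,42),(722,65),(705,470),(455,455)):print("corner",onz(T,*P(*q),.01).round(4))
for q in((505,72),(690,90),(675,433),(488,423)):print("bolt",onz(T,*P(*q),.012).round(4))
print("pad",onz(T,*P(605,187),.046).round(4),"spindletop",onz(T,*P(635,152),.112).round(4))
print("eye",onz(T,*P(610,400),.088).round(4))
E
```

```text
top [(np.int32(9), array([269.66666667, 227.88888889]))]
top [(np.int32(267), array([376.82397004, 213.2247191 ])), (np.int32(10), array([378. , 239.5]))]
scene [(np.int32(6), array([341. , 158.5]))]
scene [(np.int32(11), array([247.63636364, 178.45454545])), (np.int32(224), array([259.41964286, 208.16071429]))]
bore [0.445  0.0755 0.062 ] (array([0.4463, 0.078 , 0.0605]), np.float64(0.0051))
bore S [0.4469 0.0792 0.062 ]
flange [0.4448 0.0744 0.034 ]
corner [ 0.5737 -0.1692  0.01  ]
corner [ 0.567  -0.2595  0.01  ]
corner [ 0.42   -0.2513  0.01  ]
corner [ 0.4236 -0.1622  0.01  ]
bolt [ 0.5623 -0.1799  0.012 ]
bolt [ 0.5571 -0.2473  0.012 ]
bolt [ 0.4327 -0.2404  0.012 ]
bolt [ 0.435  -0.1737  0.012 ]
pad [ 0.5155 -0.2108  0.046 ] spindletop [ 0.517  -0.2107  0.112 ]
eye [ 0.4376 -0.2055  0.088 ]
```

```bash
python3 - <<'E'
from h import *
T=eyes.camera_model("top");S=eyes.camera_model("scene");s=monitor.read_state()
for cm,u in((T,(269.67,227.9)),(S,(341,158.5))):print("screw",onz(cm,*u,.052).round(4))
R=cv2.Rodrigues(np.array(s["orientation"]))[0];print(R.round(3),s["tool_pos"],s["t"])
W=eyes.camera_model("wrist");print(W, (R.T@(ray(W,0,0)[0]-s["tool_pos"])).round(4), (cv2.Rodrigues(np.array(W["rvec"]))[0]@R).round(3))
E
```

```text
screw [0.468 0.088 0.052]
screw [0.4676 0.088  0.052 ]
[[ 0.904  0.427 -0.001]
 [ 0.427 -0.904  0.002]
 [ 0.    -0.002 -1.   ]] [ 0.25583845 -0.54213151  0.21767708] 0.1
{'fx': 344.95348257299713, 'fy': 344.95348257299713, 'cx': 317.01953783717505, 'cy': 198.3602373384068, 'rvec': array([-2.45477565,  1.55514354,  0.21292578]), 'tvec': array([-0.59899694, -0.03036044,  0.39047457])} [ 0.0754 -0.0004 -0.1661] [[ 0.     1.    -0.001]
 [-0.964  0.    -0.267]
 [-0.267  0.001  0.964]]
```

arm_command --deltas '[[[0.5,1.5,0,0,0,0],[0.9,3,0,0,0,0],[0.9,3,0,0,0,0],[0.9,3,0,0,0,0],[0.9,3,0,0,0,0],[0.9,3,0,0,0,0],[0.9,3,0,0,0,0],[0.9,3,0,0,0,0],[0.9,3,0,0,0,0],[0.9,3,0,0,0,0],[0.9,3,0,0,0,0],[0.9,3,0,0,0,0]]]' --gripper 0.4

```text
t: 1.1
tool_pos: [0.3599, -0.1961, 0.2183]
orientation: [-3.065, -0.686, 0.0]
force: [0.9, -0.1, -0.5]
opening: 0.065
gripper_force: 0.0
```

arm_command --deltas '[[[0.9,3,0,0,0,0],[0.9,3,0,0,0,0],[0.9,3,0,0,0,0],[0.9,3,0,0,0,0],[0.9,3,0,0,0,0],[0.9,3,0,0,0,0],[0.9,3,0,0,0,0],[0.9,3,0,0,0,0],[0.9,2.4,0,0,0,0],[0.4,1,0,0,0,1.5],[0,0,0,0,0,0],[0,0,0,0,0,0]]]'

```text
t: 2.1
tool_pos: [0.4447, 0.0762, 0.2182]
orientation: [3.055, 0.729, -0.002]
force: [-0.4, -0.4, -0.9]
opening: 0.065
gripper_force: 0.0
```

```bash
python3 - <<'E'
from h import *
s=monitor.read_state();W=eyes.camera_model("wrist");a=eyes.read_camera("wrist").copy();cv2.imwrite("pics/w1.png",a)
R=cv2.Rodrigues(np.array(s["orientation"]))[0];print(np.degrees(np.arctan2(R[1,0],R[0,0])),R[2].round(3),s["tool_pos"],s["opening"],s["t"],s["force"])
import pickle;pickle.dump(W,open("w1.pkl","wb"))
print(proj(W,[[.445,.0765,.062],[.468,.088,.05]]))
E
```

```text
26.849706614161963 [-0.001  0.    -1.   ] [0.44468105 0.07615484 0.21824358] 0.06503010214957831 2.1 [-0.35399228 -0.44854834 -0.92450053]
[[317.01329842 183.51215065]
 [317.14877171 154.90885286]]
```

View pics/w1.png

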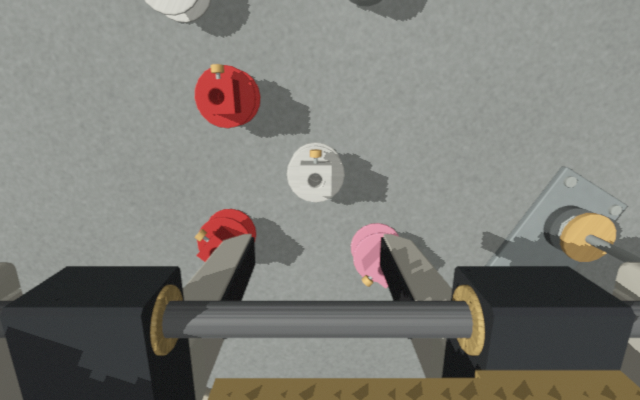

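The wrist view shows the aluminium spool at (315,173), its bore at (315,180), and its screw pointing straight up the image at (315,154), so it is aligned with the tool. I'll refine this numerically.

```bash
python3 - <<'E'
from h import *
import pickle;W=pickle.load(open("w1.pkl","rb"));a=cv2.imread("pics/w1.png");hs=cv2.cvtColor(a,cv2.COLOR_BGR2HSV)
sub=(slice(135,210),slice(280,350))
def comps(m,mn):
    n,l,s,c=cv2.connectedComponentsWithStats(m);return [(s[i].tolist(),(c[i]+[280,135]).round(2)) for i in range(1,n) if s[i,4]>mn]
br=comps(cv2.inRange(hs[sub],(12,90,80),(32,255,255)),5);print("brass",br)
g=cv2.cvtColor(a,cv2.COLOR_BGR2GRAY)
dk=comps(cv2.inRange(g[165:195,303:328],0,125),8);dk=[(s,c+[23,30]) for s,c in dk];print("dark",dk)
for s,c in dk:print(onz(W,*c,.060).round(4))
for s,c in br:print("screw",onz(W,*c,.052).round(4))
m=cv2.inRange(g[sub],170,255);c=max(cv2.findContours(m,0,2)[0],key=cv2.contourArea);(e,r)=cv2.minEnclosingCircle(c);e=np.array(e)+[280,135];print("circ",e,r,onz(W,*e,.034).round(4))
cv2.imwrite("pics/w1c.png",cv2.resize(a[sub],None,fx=8,fy=8,interpolation=2))
E
```

```text
brass [([30, 15, 11, 8, 77], array([315.06, 153.12]))]
dark [([5, 9, 14, 13, 130], array([314.38, 179.6 ]))]
[0.4469 0.0803 0.06  ]
screw [0.4689 0.0907 0.052 ]
circ [315.         171.91525269] 29.915355682373047 [0.4492 0.0809 0.034 ]
```

View pics/w1c.png

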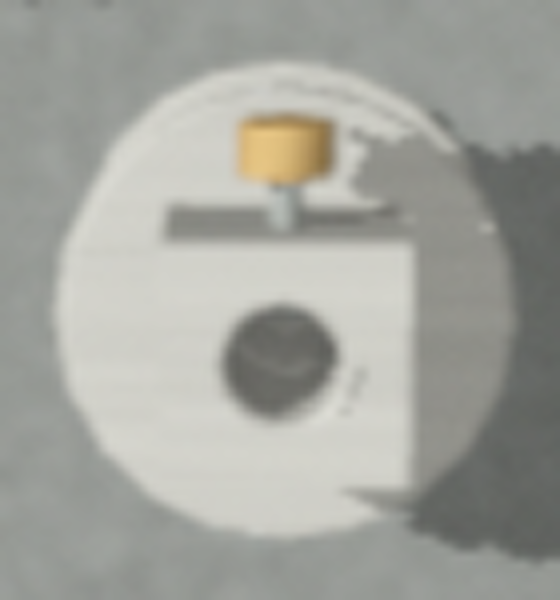

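arm_command --deltas '[[[0.2,0.3,-1,0,0,0],[0,0,-2,0,0,0],[0,0,-2.5,0,0,0],[0,0,-2.5,0,0,0],[0,0,-2.5,0,0,0],[0,0,-2.5,0,0,0],[0,0,-2,0,0,0],[0,0,-1.5,0,0,0],[0,0,-1,0,0,0],[0,0,-0.5,0,0,0],[0,0,0,0,0,0],[0,0,0,0,0,0]]]'

```text
t: 3.15
tool_pos: [0.4474, 0.0791, 0.0391]
orientation: [3.056, 0.726, 0.001]
force: [-0.4, -0.4, 0.3]
opening: 0.0651
gripper_force: 0.0
```

arm_command --deltas '[[[0,0,0,0,0,0],[0,0,0,0,0,0],[0,0,0,0,0,0],[0,0,0,0,0,0],[0,0,0,0,0,0],[0,0,0,0,0,0],[0,0,0,0,0,0],[0,0,0,0,0,0]]]' --gripper -1 --squeeze 45

```text
t: 3.82
tool_pos: [0.4471, 0.0794, 0.0388]
orientation: [3.056, 0.727, 0.0]
force: [-0.8, 0.1, 1.4]
opening: 0.0297
gripper_force: 45.0
```

arm_command --deltas '[[[0,0,0.3,0,0,0],[0,0,0.7,0,0,0],[0,0,1.5,0,0,0],[0,0,2,0,0,0],[0,0,2,0,0,0],[0,0,2,0,0,0],[0,0,2,0,0,0],[0,0,1.5,0,0,0],[0,0,1,0,0,0],[0,-0.5,0,0,0,0],[0,-1,0,0,0,0],[0,-1.5,0,0,0,-1]]]'

```text
t: 4.82
tool_pos: [0.4462, 0.0491, 0.1674]
orientation: [-3.061, -0.703, 0.003]
force: [-0.4, -0.2, -2.8]
opening: 0.0295
gripper_force: 45.0
```

arm_command --deltas '[[[-0.2,-2.5,0,0,0,-2.5],[-0.2,-3,0,0,0,-3],[-0.2,-3,0,0,0,-3],[-0.2,-3,0,0,0,-3],[-0.2,-3,0,0,0,-3],[-0.2,-3,0,0,0,-3],[-0.2,-2.5,0,0,0,-3],[-0.2,-2.5,0,0,0,-3],[-0.2,-1.5,0,0,0,-3],[-0.2,-1,0,0,0,-2.4],[0,-0.5,0,0,0,0],[0,0,0,0,0,0]]]'

```text
t: 5.82
tool_pos: [0.4262, -0.2062, 0.1676]
orientation: [-3.14, 0.087, 0.002]
force: [0.5, -0.0, -3.6]
opening: 0.0297
gripper_force: 45.0
```

```bash
python3 - <<'E'
from h import *
from pickle import dump
s=monitor.read_state();W=eyes.camera_model("wrist");a=eyes.read_camera("wrist").copy();cv2.imwrite("pics/w2.png",a)
R=cv2.Rodrigues(np.array(s["orientation"]))[0];print(np.degrees(np.arctan2(R[1,0],R[0,0])),R[2].round(3),s["tool_pos"],s["opening"],s["t"],s["force"])
dump((W,s),open("w2.pkl","wb"))
E
```

```text
-3.1592516181842565 [-0.002 -0.001 -1.   ] [ 0.42620684 -0.20622192  0.16764385] 0.029692146484887126 5.8167 [ 0.49616566 -0.02595272 -3.59885275]
```

View pics/w2.png

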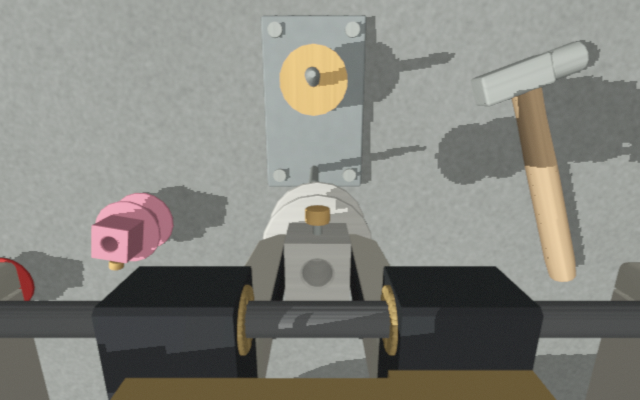

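The spool is held straight in the fingers: bore at (318,272), screw at (317,215). The stand lies ahead, with the pad centre at (313,80), the spindle tip at about (312,73), and plate edges nearly vertical in the image.

```bash
python3 - <<'E'
from h import *
import pickle;W,s=pickle.load(open("w2.pkl","rb"));a=cv2.imread("pics/w2.png");hs=cv2.cvtColor(a,cv2.COLOR_BGR2HSV)
z0=s["tool_pos"][2]-.0388
# bore: dark blob in hub
g=cv2.cvtColor(a,cv2.COLOR_BGR2GRAY)
hub=g[250:292,290:346];m=cv2.inRange(hub,0,int(np.median(hub))-20)
n,l,st,c=cv2.connectedComponentsWithStats(m)
for i in range(1,n):
    if st[i,4]>60:
        u=c[i]+[290,250];print("bore",st[i],u,onz(W,*u,z0+.062).round(4))
m=cv2.inRange(hs[40:120,270:360],(12,60,80),(32,255,255));c=max(cv2.findContours(m,0,2)[0],key=cv2.contourArea)
e=cv2.fitEllipse(cv2.convexHull(c));u=np.array(e[0])+[270,40];print("pad",e,u,onz(W,*u,.046).round(4))
m=cv2.inRange(hs[195:232,295:340],(12,90,60),(32,255,255));M=cv2.moments(m,True);u=np.array([M["m10"],M["m01"]])/M["m00"]+[295,195];print("screw",u,onz(W,*u,z0+.054).round(4))
for q in((262,16),(366,16),(361,185),(270,185)):print("corner",onz(W,*q,.01).round(4))
for q in((275,30),(353,30),(349,175),(280,176)):print("bolt",onz(W,*q,.013).round(4))
im=np.hstack([cv2.resize(a[45:115,278:348],(400,400),interpolation=2),cv2.resize(a[205:295,275:365],(400,400),interpolation=2)])
cv2.imwrite("pics/w2c.png",im)
E
```

```text
bore [ 11   9  33  28 700] [316.94714286 272.19142857] [ 0.4267 -0.2054  0.1908]
pad ((43.30210494995117, 39.29767990112305), (68.2293701171875, 71.53617858886719), 177.41676330566406) [313.30210495  79.2976799 ] [ 0.5189 -0.2075  0.046 ]
screw [317.20518868 215.18160377] [ 0.4514 -0.2069  0.1828]
corner [ 0.5743 -0.1667  0.01  ]
corner [ 0.5695 -0.2549  0.01  ]
corner [ 0.4223 -0.2476  0.01  ]
corner [ 0.4271 -0.1601  0.01  ]
bolt [ 0.5623 -0.1771  0.013 ]
bolt [ 0.5587 -0.2432  0.013 ]
bolt [ 0.4334 -0.2361  0.013 ]
bolt [ 0.436  -0.1708  0.013 ]
```

View pics/w2c.png

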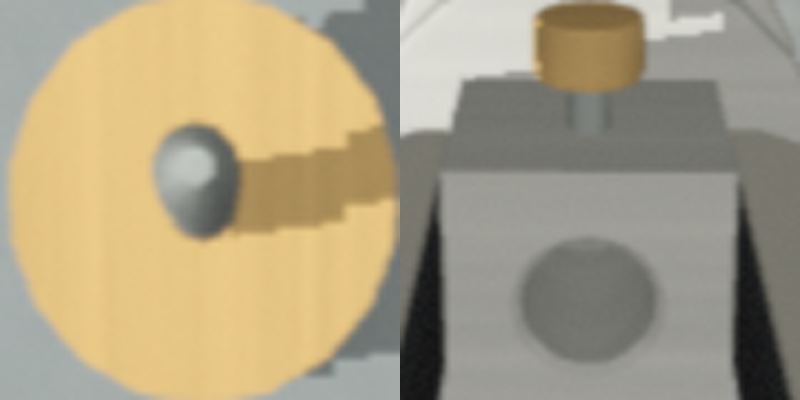

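```bash
python3 - <<'E'
from h import *
import pickle;W,s=pickle.load(open("w2.pkl","rb"))
b=onz(W,317.75,272.05,s["tool_pos"][2]-.0388+.062);t=onz(W,311.8,73.9,.112);p=onz(W,313.3,79.3,.046)
print(b,t,p,"delta cm",(t-b)[:2]*100,(p-b)[:2]*100)
E
```

```text
[ 0.42674118 -0.20575125  0.19084385] [ 0.51806209 -0.20723854  0.112     ] [ 0.51894273 -0.20751067  0.046     ] delta cm [ 9.13209131 -0.14872916] [ 9.2201553  -0.17594219]
```

arm_command --deltas '[[[0.5,0,0,0,0,0],[1,0,0,0,0,0],[1.5,0,0,0,0,0],[1.7,-0.1,0,0,0,0],[1.7,-0.05,0,0,0,0],[1.5,0,0,0,0,0],[0.8,0,0,0,0,0.2],[0.5,0,0,0,0,0],[0,0,-0.5,0,0,0],[0,0,-0.5,0,0,0],[0,0,-0.2,0,0,0],[0,0,0,0,0,0]]]'

```text
t: 6.87
tool_pos: [0.5178, -0.2068, 0.1554]
orientation: [-3.14, 0.081, 0.003]
force: [-0.1, 0.3, -2.4]
opening: 0.0297
gripper_force: 45.0
```

arm_command --deltas '[[[0,0,-0.2,0,0,0],[0,0,-0.2,0,0,0],[0,0,-0.2,0,0,0],[0,0,-0.2,0,0,0],[0,0,0,0,0,0],[0,0,0,0,0,0]]]'

```text
t: 7.37
tool_pos: [0.5189, -0.2071, 0.1485]
orientation: [-3.14, 0.081, 0.0]
force: [0.5, -1.1, -2.0]
opening: 0.0295
gripper_force: 45.0
```

arm_command --deltas '[[[0,0,-0.2,0,0,0],[0,0,-0.2,0,0,0],[0,0,-0.2,0,0,0],[0,0,-0.2,0,0,0],[0,0,-0.2,0,0,0],[0,0,0,0,0,0]]]'

```text
t: 7.87
tool_pos: [0.5187, -0.207, 0.138]
orientation: [-3.14, 0.081, 0.001]
force: [-0.1, 0.2, -3.0]
opening: 0.0299
gripper_force: 45.0
```

```bash
python3 - <<'E'
from h import *
s=monitor.read_state();a=eyes.read_camera("scene").copy();b=eyes.read_camera("wrist").copy()
print(s["tool_pos"],s["force"],s["wrist_torque"])
im=np.vstack([cv2.resize(a[150:230,215:315],(500,400),interpolation=2)[:300],cv2.resize(b[150:290,200:440],(500,292))])
cv2.imwrite("pics/c3.png",im)
E
```

```text
[ 0.51871186 -0.20697029  0.13796587] [-0.09021031  0.17797777 -2.97690371] [-0.01902295  0.00171425  0.05092415]
```

View pics/c3.png

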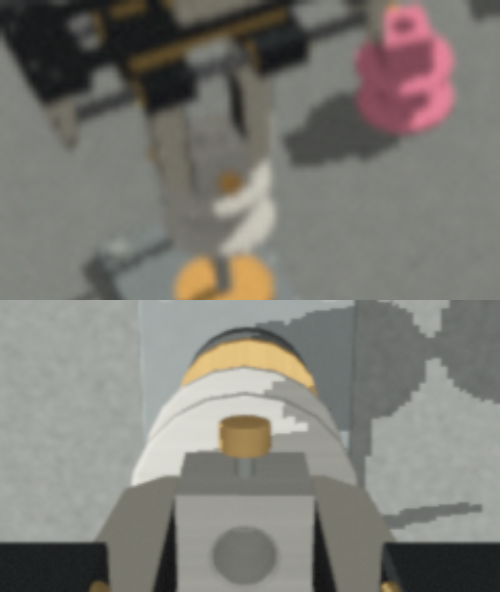

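The spindle runs from the spool's underside down to the pad, so the spool is threaded with no side force, and the screw points away from the post. I'll keep lowering.

arm_command --deltas '[[[0,0,-0.5,0,0,0],[0,0,-0.5,0,0,0],[0,0,-0.5,0,0,0],[0,0,-0.5,0,0,0],[0,0,-0.5,0,0,0],[0,0,-0.5,0,0,0],[0,0,-0.5,0,0,0],[0,0,-0.5,0,0,0],[0,0,-0.5,0,0,0],[0,0,-0.3,0,0,0],[0,0,0,0,0,0],[0,0,0,0,0,0]]]'

```text
t: 8.97
tool_pos: [0.5189, -0.2071, 0.0904]
orientation: [-3.14, 0.081, 0.001]
force: [0.2, -0.4, -1.9]
opening: 0.0293
gripper_force: 45.0
```

arm_command --deltas '[[[0,0,-0.2,0,0,0],[0,0,-0.1,0,0,0],[0,0,-0.1,0,0,0],[0,0,-0.1,0,0,0],[0,0,0,0,0,0],[0,0,0,0,0,0],[0,0,0,0,0,0]]]'

```text
t: 9.55
tool_pos: [0.5191, -0.2072, 0.0857]
orientation: [3.141, -0.081, 0.0]
force: [1.2, -0.3, -1.9]
opening: 0.0299
gripper_force: 45.0
```

arm_command --deltas '[[[0,0,-0.1,0,0,0],[0,0,-0.1,0,0,0],[0,0,-0.1,0,0,0],[0,0,-0.1,0,0,0],[0,0,-0.1,0,0,0],[0,0,0,0,0,0],[0,0,0,0,0,0],[0,0,0,0,0,0]]]'

```text
t: 10.22
tool_pos: [0.5193, -0.2073, 0.081]
orientation: [3.14, -0.081, 0.001]
force: [-1.3, -0.1, 4.1]
opening: 0.0298
gripper_force: 45.0
```

arm_command --deltas '[[[0,0,-0.1,0,0,0],[0,0,-0.1,0,0,0],[0,0,-0.1,0,0,0],[0,0,-0.1,0,0,0],[0,0,-0.02,0,0,0],[0,0,0,0,0,0],[0,0,0,0,0,0],[0,0,0,0,0,0],[0,0,0,0,0,0]]]'

```text
t: 10.97
tool_pos: [0.5193, -0.2073, 0.077]
orientation: [3.14, -0.081, 0.001]
force: [-1.6, 1.1, 8.4]
opening: 0.0297
gripper_force: 45.0
```

```bash
python3 - <<'E'
from h import *
s=monitor.read_state();F=[]
for k in range(6): b=eyes.read_camera("wrist").copy();x=monitor.read_state();F.append([x["tool_pos"][2],*x["force"]])
print(np.round(F,4),s["t"])
a=eyes.read_camera("scene").copy()
cv2.imwrite("pics/c4.png",np.vstack([cv2.resize(a[150:230,215:315],(500,400),interpolation=2)[80:380],cv2.resize(b[150:290,200:440],(500,292))]))
E
```

```text
[[ 0.0769 -1.932   0.7868  6.4758]
 [ 0.0769 -0.7006  1.0986  7.0974]
 [ 0.077  -2.277   0.5981  6.9021]
 [ 0.0769 -1.3623  1.0272  7.4553]
 [ 0.077  -2.0033  2.0721  7.9038]
 [ 0.0769 -1.203   0.4336  7.0053]] 10.9667
```

View pics/c4.png

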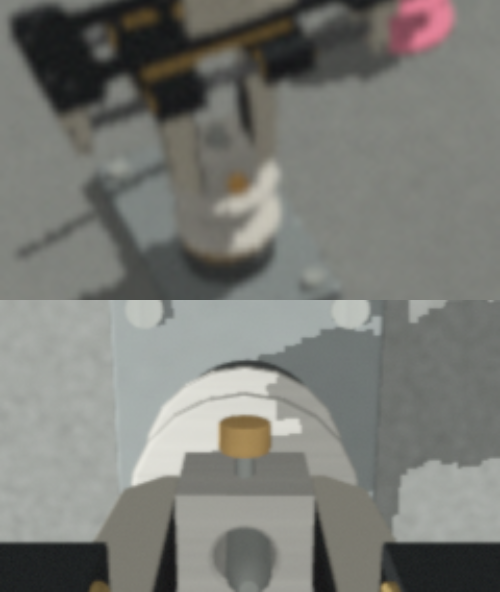

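The spool sits on the pad with the spindle showing in its bore and the screw away from the post. The pad is about 7.8 mm down and the push is about 9.5–10 N. I'll hold it for a few seconds.

arm_command --deltas '[[[0,0,0,0,0,0],[0,0,0,0,0,0],[0,0,0,0,0,0],[0,0,0,0,0,0],[0,0,0,0,0,0],[0,0,0,0,0,0],[0,0,0,0,0,0],[0,0,0,0,0,0],[0,0,0,0,0,0],[0,0,0,0,0,0],[0,0,0,0,0,0],[0,0,0,0,0,0]]]'

```text
t: 12.32
tool_pos: [0.5193, -0.2073, 0.0769]
orientation: [3.14, -0.081, 0.001]
force: [-1.4, 0.4, 7.4]
opening: 0.0296
gripper_force: 45.0
```

arm_command --deltas '[[[0,0,0,0,0,0],[0,0,0,0,0,0],[0,0,0,0,0,0],[0,0,0,0,0,0],[0,0,0,0,0,0],[0,0,0,0,0,0],[0,0,0,0,0,0],[0,0,0,0,0,0],[0,0,0,0,0,0],[0,0,0,0,0,0],[0,0,0,0,0,0],[0,0,0,0,0,0]]]'

```text
t: 13.32
tool_pos: [0.5194, -0.2073, 0.077]
orientation: [3.14, -0.081, 0.001]
force: [-1.9, 0.1, 7.9]
opening: 0.0299
gripper_force: 45.0
```

arm_command --deltas '[[[0,0,0,0,0,0],[0,0,0,0,0,0],[0,0,0,0,0,0],[0,0,0,0,0,0],[0,0,0,0,0,0],[0,0,0,0,0,0],[0,0,0,0,0,0],[0,0,0,0,0,0],[0,0,0,0,0,0],[0,0,0,0,0,0],[0,0,0,0,0,0],[0,0,0,0,0,0]]]'

```text
t: 14.32
tool_pos: [0.5193, -0.2073, 0.0769]
orientation: [3.14, -0.081, 0.001]
force: [-1.9, 1.6, 7.4]
opening: 0.0298
gripper_force: 45.0
```

arm_command --deltas '[[[0,0,0,0,0,0],[0,0,0,0,0,0],[0,0,0,0,0,0],[0,0,0,0,0,0],[0,0,0,0,0,0],[0,0,0,0,0,0],[0,0,0,0,0,0],[0,0,0,0,0,0],[0,0,0,0,0,0],[0,0,0,0,0,0],[0,0,0,0,0,0],[0,0,0,0,0,0]]]'

```text
t: 15.32
tool_pos: [0.5193, -0.2073, 0.0769]
orientation: [3.14, -0.081, 0.001]
force: [-1.1, 1.2, 7.2]
opening: 0.0294
gripper_force: 45.0
```

arm_command --deltas '[[[0,0,0,0,0,0],[0,0,0,0,0,0],[0,0,0,0,0,0],[0,0,0,0,0,0],[0,0,0,0,0,0],[0,0,0,0,0,0],[0,0,0,0,0,0],[0,0,0,0,0,0],[0,0,0,0,0,0],[0,0,0,0,0,0],[0,0,0,0,0,0],[0,0,0,0,0,0]]]'

```text
t: 16.32
tool_pos: [0.5193, -0.2073, 0.077]
orientation: [3.14, -0.081, 0.001]
force: [-1.6, 1.8, 7.3]
opening: 0.0296
gripper_force: 45.0
```

```bash
python3 -c "
from plant import ticket
print(ticket.close_job())"
```

```text
the job is handed in; nothing more can be done
None
```

The spool is on the spindle, foot down, with its thumb screw away from the guide post; I held it pressed about 8 mm into the pad (roughly 10 N) for over 5 s and handed the job in at about 16 s, still holding it down.

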